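# Charge the nut press and hold its plunger open

## Robot

A 6-joint arm with a two-finger parallel gripper is mounted at the origin on the work surface; the furniture and walls round the work are solid. World frame = base frame: x ahead of the robot, y to its left, z up, the work surface at z = 0. Lengths are in mm, angles in degrees, forces in N, time in s.
With the tool pointing down it reaches from about 325 to 775 mm from the base axis. Payload 5.5 kg.
Tool frame: the origin (TCP) lies midway between the tips of the shut fingers; the grasp point (between the pads) lies hold_point_z behind it (hold_point_z is the distance from the TCP to the grasp point, in mm); x points along the fingers, y is the direction in which the jaws open and shut, and the axes are right-handed (so a half turn about x gives the same grasp; the last joint's range is limited). The gripper opens to 88 mm and grips with 3 to 60 N. Pads are 20 mm wide; open, the fingers measure 115 mm over their backs; the gripper's body (75 mm by 178 mm) begins 61 mm behind the grasp point.
Start: joints at [73.012, 5.22, 70.514, -0, 104.267, -3.249], TCP at [142.509, 582.844, 222.631] pointing down, gripper open.
Joint ranges: [-164.24, 164.24], [-49.07, 125.15], [9.68, 141.18], [-86.29, 266.29], [3.28, 154.24], [-151.56, 151.56]. Speed limits (degrees/s): [147.25, 147.25, 172.46, 180, 180, 180].

## Interface

Orientations are given as a 3x3 rotation matrix whose columns are the frame's x, y, z axes.
In Python, from workcell import * gives the robot as it stands.
- The arm moves only by the shell command python3 -m crank 'ROWS' [OPENING]. ROWS is JSON, one flat list of numbers, 6 for each row, row after row: the shift along the tool's x, y, z in units of 25 cm (1.0 is 25 cm), then the turn, a rotation vector about the tool's x, y, z in units of 180 degrees (1.0 is 180 degrees). A call has 1 to 8 rows; each row is the pose to reach, as a shift and turn from the pose measured when the call began, along the tool's axes at that moment, turning the shorter way round; what a row does not reach only later rows make up. A row lasts 1/12 s, in which the tool goes at most 41.7 mm and 7.16 degrees, less where a joint would pass 70% of its speed; a pose out of reach is approached as far as the arm can. A call with a number of a shift or a turn outside -1 to 1 is refused whole. A call with a gripper value outside its range is refused whole. OPENING is the gripper command: -1 is fully open, 1 is shut, values between are in proportion, set as the call begins (- or left out, the last holds). The fingers move at their own pace and stop on an object; the grip force is fixed at half the most. Time passes only in rows, so rows that repeat a pose let the fingers close. It gives the time, the measured TCP pose, the force and the opening at its end, in the units of the state.
- get_obs(): the state, without advancing time (a new reading comes with each control period).
- grab_frame(name): name is "scene" or "top" or "wrist"; returns a dict with "img" (384x512x3 uint8, red, green, blue), "mtx" (3x3 intrinsics, pixels), "cam_to_world" (4x4, takes a point from camera to world coordinates); the wrist camera has in their place "hand_eye" (4x4, takes a point from camera to tool coordinates, whose origin is the TCP and whose axes are the tool frame's). Camera axes: x right, y up, looking along -z (the intrinsics and any distortion apply to the point x, -y, -z); pixel columns grow to the right and rows downward; lengths in mm; the calibration is good to about 2 mm. A picture is of the moment at which its call begins: read the wrist's pose just before it. There is no depth.
- sign_off(): hands the job in, once; it reports no verdict.
Trained networks look in a picture, given as the dict that the camera call returned (one of the last four; its "shot" number tells which), for a name from the list of things; names that differ only in an ending like _2 or _b are one class to them, and where a whole thing is asked for, a point or a joint stands for the part that bears it (a point fixed in the world has none). Each returns a list of dicts, best first, with "confidence" (0 to 1); they miss things now and then, are a little off and sometimes report something else, mostly with a low value. They report only what shows in the picture. A call takes as long as a camera call. They do not tell look-alikes from the thing itself.
- cut_out(picture, name): "region" (384x512 bool, what is visible of it) and "rect" ([left, top, right, bottom] in pixels, round what is visible of it).
The state is a dict: "time_s": time; "joint_positions": joint angles; "dq": joint speeds; "tau": joint torques, N m; "tcp_pos": TCP position; "ee_rot": TCP orientation; "force": force on the tool from outside, world axes, zero at the start; "moment": the same for the moment, N m; "opening": opening from 0.0 (shut) to 1.0 (fully open).
Only numpy, scipy, OpenCV 4.12 (cv2) and the standard library are available. Lean on these libraries where they do the work, as an engineer would, in place of code of your own. Each camera call takes 0.05 s, during which the arm holds its last target.

## Task

Load the nut press: tip its hinged steel cup by the bar so that all four nuts drop into the hopper, then swing the empty cup back fully upright. Then draw the plunger straight up by its knob about 45 mm, so that the feed mouth is open but the plunger is still well inside its guide, without wrenching it sideways, and finish while still holding it there; leave the other things on the island alone.

Things in the scene. Friction and masses are not known exactly. Their poses are not given: they have to be found in the camera images.
- press: the nut press, fixed to the island top: a dark wooden foot (92 x 255 x 10 mm) carrying, along its own y axis, the tipping cup (-y end), an open grey-painted hopper (middle) and the square guide collar with the plunger (+y end). Origin on the island top under the press; z up, y along the press from cup to plunger, x across it (at zero turn x points away from the robot). It turns up to 0.25 rad to either side. Total height 144 mm without knob; it does not move when pushed
- hopper (a point): centre of the hopper's flat inner floor, 35 mm above the island top, on the press. Inside, the hopper is 82 mm (x) by 102 mm (y) and 49 to 52 mm deep; at its +y end a feed mouth 34 mm wide leads under the guide collar, where the plunger's foot stands in the way. Nuts that roll in there count as in the hopper
- hinge (a point): middle of the cup's hinge axis, 90 mm above the island top; the axis lies along the press's x
- cup_bar (a point): middle of the bar to hold the cup by: a round steel bar 10 mm thick, 102 mm long, parallel to the press's x axis, carried by two 8 mm thick arms at its ends (94 mm free between them). It moves with the cup on a circle of 113 mm radius about the hinge. At the start it is level with the hinge (90 mm above the island), 113 mm from it to the press's -y side, with 26 mm free between bar and cup; held loosely from above it turns between the fingers as the cup swings
- cup (a joint): angle of the cup, rad: 0 upright as at the start (stop at -0.08), 2.4 tipped fully (stop). As it grows the bar goes up, over and down towards the press's +y; bar from hinge: 113 mm x (-cos along y, +sin up). Stiff hinge (0.2 N m): stays where left. Nuts slide out beyond about 1.9; tip to 2.2 or more to be sure. Steel cup: 68 mm outside, 60 inside, 70 high
- plunger_knob (a point): centre of the plunger's round dark wooden knob: 38 mm diameter, 28 mm high (14 mm above and below this point), at the start about 179 mm above the island top, its underside 21 mm above the guide collar's rim. The plunger is a loose upright steel rod, 26 mm diameter, 130 mm long below the knob, 0.17 to 0.35 kg; it falls back if let go
- plunger_foot (a point): centre of the plunger's lower end, 144 mm below the knob's centre; at the start it stands on the hopper-floor level, 35 mm above the island top. Its z axis points up along the rod
- collar (a point): centre of the guide collar's top rim, on the bore's axis, 144 mm above the island top. The bore is upright, 27.4 mm diameter, its snug part 60 mm long, from 80 to 140 mm above the island top; with the foot raised 45 mm the foot is level with the bore's lower end
- nut0_center (a point): centre of a brown nut, 23 mm diameter, 24.5 mm high; starts on the floor of the cup, 25 mm above the island top (nut 1 of 4)
- nut1_center (a point): centre of a brown nut, 23 mm diameter, 24.5 mm high; starts on the floor of the cup, 25 mm above the island top (nut 2 of 4)
- nut2_center (a point): centre of a brown nut, 23 mm diameter, 24.5 mm high; starts on the floor of the cup, 25 mm above the island top (nut 3 of 4)
- nut3_center (a point): centre of a brown nut, 23 mm diameter, 24.5 mm high; starts on the floor of the cup, 25 mm above the island top (nut 4 of 4)
- tin: a tin, 86 mm diameter, 40 mm high, at the left; leave alone. Origin under it
- timer: a kitchen timer, 66 mm diameter, 61 mm high, close beyond the press's cup end; leave alone. Origin under it
- salt: a salt shaker, 44 mm diameter, 90 mm high, close beyond the press's plunger end; leave alone. Origin under it
- spice_b: a spice jar, 46 mm diameter, 106 mm high, at the right; leave alone
- vanilla: a small bottle, 33 mm diameter, 102 mm high, at the left; leave alone
Mind the look-alikes: they are no part of the job. Leave any blue or purple look-alike of the part that bears plunger_knob alone.

How it is judged:
By the outcome, as a careful person would: the job done as asked, in the order asked, and still so for the second after the job is handed in, while the arm keeps its last pose, push and grip.
It also fails if it takes over 64 s, if anything falls off the work surface, if the arm or the gripper's body presses on something with over 40 N, if the wrist force passes 120 N, or if a joint passes its speed limit or range.

## Working session

There is one attempt and no reset: what is moved stays moved. The work goes in short steps, Python scripts to look and compute and a shell command to move; the robot and the scene stay as the last step left them, time stands still between calls to the robot, and variables do not carry over. Pictures are saved under pics/ and viewed, and the job is handed in when it is done.

```bash
ls; mkdir -p pics; python3 - <<'E'
from workcell import *
import cv2
o=get_obs();print(o)
for n in("scene","top"):
    f=grab_frame(n);cv2.imwrite(f"pics/{n}0.png",f["img"][:,:,::-1]);print(n,f["mtx"],f["cam_to_world"],[k for k in f])
try: print(hold_point_z)
except Exception as e: print(e)
E
```

```text
pics
{'time_s': 0.0, 'joint_positions': array([ 7.30133289e+01,  5.26252177e+00,  7.05799388e+01,  1.89924603e-03,
        1.04266993e+02, -3.24585812e+00]), 'dq': array([-0.05181992,  0.03926634,  0.014599  ,  0.07786681, -0.04695653,
        0.03042127]), 'tau': array([-5.95675501e-04, -4.46461558e+01, -4.06440425e+01,  6.97082514e-02,
        2.94596585e-02, -1.97923296e-04]), 'tcp_pos': array([142.39533728, 582.5592759 , 221.53214175]), 'ee_rot': array([[-5.88825113e-04,  2.37521673e-01,  9.71382061e-01],
       [-1.81760039e-03,  9.71380370e-01, -2.37522362e-01],
       [-9.99998175e-01, -1.90544355e-03, -1.40253669e-04]]), 'force': array([-0.0470366 ,  0.65694232,  0.76854757]), 'moment': array([ 0.0792732 ,  0.02844265, -0.01751427]), 'opening': 0.9986485493840765}
scene [[355.6769383    0.         260.56538535]
 [  0.         355.6769383  194.23027388]
 [  0.           0.           1.        ]] [[ 8.21403838e-01  4.04743176e-01 -4.01844118e-01  2.23333954e+01]
 [-5.69916500e-01  6.09834593e-01 -5.50724025e-01 -5.58040796e+02]
 [ 2.21566534e-02  6.81384422e-01  7.31590290e-01  8.89545591e+02]
 [ 0.00000000e+00  0.00000000e+00  0.00000000e+00  1.00000000e+00]] ['img', 'mtx', 'cam_to_world', 'shot']
top [[422.76754991   0.         260.01154251]
 [  0.         422.76754991 188.43226476]
 [  0.           0.           1.        ]] [[-2.00661607e-01  9.48531391e-01 -2.44996162e-01  8.24586514e+01]
 [-9.79660600e-01 -1.94329245e-01  5.00125394e-02  8.13597226e+01]
 [-1.71455725e-04  2.50048683e-01  9.68233250e-01  1.55751043e+03]
 [ 0.00000000e+00  0.00000000e+00  0.00000000e+00  1.00000000e+00]] ['img', 'mtx', 'cam_to_world', 'shot']
18.700000000000003
```

View pics/scene0.png

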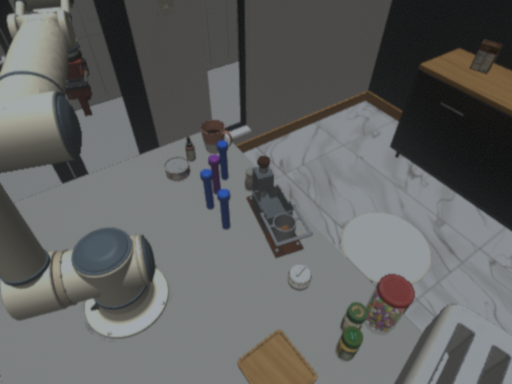

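View pics/top0.png

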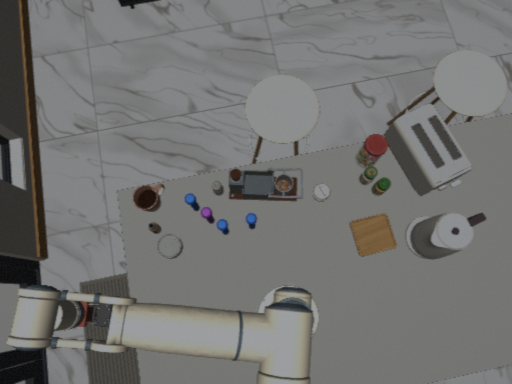

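```bash
cat > h.py <<'E'
from workcell import *
import numpy as np, cv2
def ray(f,u,v,T=None):
    T=f["cam_to_world"] if T is None else T
    K=f["mtx"]; d=np.array([(u-K[0,2])/K[0,0],-(v-K[1,2])/K[1,1],-1.]); 
    return T[:3,3],T[:3,:3]@d
def atz(f,u,v,z,T=None):
    o,d=ray(f,u,v,T); return o+d*(z-o[2])/d[2]
def proj(f,p,T=None):
    T=f["cam_to_world"] if T is None else T
    K=f["mtx"]; q=T[:3,:3].T@(np.asarray(p,float)-T[:3,3]); return np.array([K[0,2]+K[0,0]*q[0]/-q[2],K[1,2]+K[1,1]*q[1]/q[2]])
def tri(rs):
    A=0;b=0
    for o,d in rs:
        d=d/np.linalg.norm(d);M=np.eye(3)-np.outer(d,d);A=A+M;b=b+M@o
    return np.linalg.solve(A,b)
def wristT(f,o):
    T=np.eye(4);T[:3,:3]=o["ee_rot"];T[:3,3]=o["tcp_pos"];return T@f["hand_eye"]
E
python3 - <<'E'
from h import *
np.set_printoptions(precision=1,suppress=True)
fs=grab_frame("scene");ft=grab_frame("top")
for f,n in((fs,"s"),(ft,"t")):
    for name in("press","cup_bar","plunger_knob","cup","timer","salt","nut0_center","hopper"):
        try:
            for r in cut_out(f,name)[:4]:
                ys,xs=np.nonzero(r["region"]);print(n,name,round(r["confidence"],2),np.array(r["rect"]),xs.mean().round(1),ys.mean().round(1),r["region"].sum())
        except Exception as e: print(n,name,e)
a=fs["img"][140:270,180:330];b=ft["img"][150:220,190:340]
cv2.imwrite("pics/sz.png",cv2.resize(a,None,fx=4.5,fy=4.5,interpolation=2)[:,:,::-1]);cv2.imwrite("pics/tz.png",cv2.resize(b,None,fx=5,fy=5,interpolation=2)[:,:,::-1])
E
```

```text
s press 0.79 [248.  167.4 311.5 256.4] 275.1 214.5 2920
s cup_bar 0.76 [267.2 214.9 310.8 246.3] 286.2 229.8 786
s cup_bar 0.22 [249.2 166.  310.9 258.1] 274.7 214.2 2824
s plunger_knob 0.95 [199.5 169.4 214.4 209.7] 207.4 186.5 350
s plunger_knob 0.84 [209.6 155.2 220.5 192.4] 214.9 172.1 301
s plunger_knob 0.77 [217.4 187.6 227.6 228.4] 224.1 207.1 385
s plunger_knob 0.7 [216.2 139.3 229.4 181. ] 222.7 158.6 368
s cup 0.69 [262.4 206.  307.5 246.4] 285.2 228.4 916
s timer 0.73 [288.  267.  310.5 290. ] 299.0 277.5 499
s salt 0.64 [242.7 171.5 252.1 188.7] 247.8 179.9 153
s hopper 0.66 [249.7 168.3 312.9 256.6] 274.9 215.0 2895
s hopper 0.47 [262.8 208.3 309.8 246.3] 284.9 228.4 889
t press 0.85 [228.3 168.1 300.8 202.5] 265.0 185.7 1847
t press 0.29 [211.6 180.5 227.2 198.3] 218.2 188.5 153
t cup_bar 0.95 [273.1 171.  301.8 196.9] 284.8 183.9 386
t plunger_knob 0.64 [231.5 171.1 244.3 180.9] 235.9 174.2 97
t plunger_knob 0.64 [247.3 213.2 254.9 228.3] 251.3 220.4 109
t plunger_knob 0.63 [215.8 221.5 229.3 235.2] 223.2 226.0 111
t plunger_knob 0.55 [186.4 197.4 201.9 209.3] 192.4 201.6 140
t cup 0.89 [276.8 165.6 303.4 196.6] 284.1 184.2 295
t timer 0.58 [316.4 187.2 330.3 201.3] 321.0 192.1 235
t salt 0.67 [210.6 181.4 226.7 195.9] 217.8 187.8 127
t hopper 0.97 [227.9 167.1 304.4 202.9] 266.5 185.6 2018
t hopper 0.15 [358.4 167.4 378.4 186.2] 367.9 175.3 220
```

View pics/sz.png

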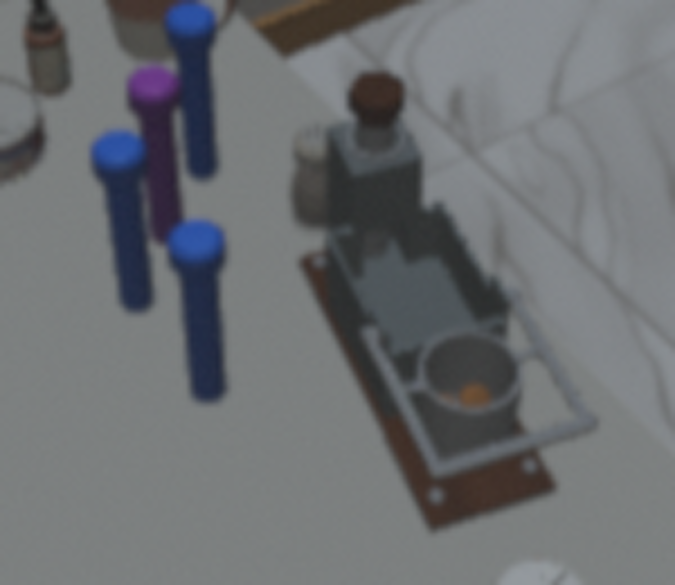

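View pics/tz.png

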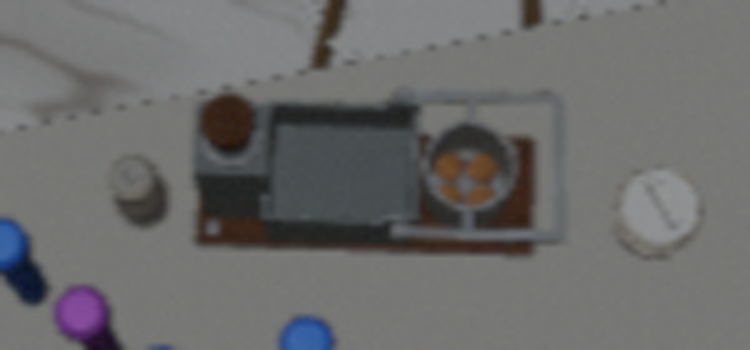

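```bash
python3 - <<'E'
from h import *
np.set_printoptions(precision=1,suppress=True)
fs=grab_frame("scene");ft=grab_frame("top")
S=lambda x,y:(x/4.5+179.6,y/4.5+139.6); T=lambda x,y:(x/5+189.6,y/5+149.6)
pts=dict(knobtop=(S(376,88),T(229,118),193),knobc=(S(376,98),T(229,121),179),barN=(S(438,468),T(558,238),90),barF=(S(590,422),T(560,97),90))
for k,(a,b,z) in pts.items():
    print(k,tri([ray(fs,*a),ray(ft,*b)]),"s",atz(fs,*a,z),"t",atz(ft,*b,z))
for k,(a,b,z) in dict(c1=(S(433,528),T(533,253),10),c2=(S(553,487),T(533,138),10),c3=(S(302,260),T(197,244),10)).items():
    print(k,tri([ray(fs,*a),ray(ft,*b)]),"s",atz(fs,*a,z),"t",atz(ft,*b,z))
print('timer',atz(ft,*T(658,205),61),'salt',atz(ft,*T(133,178),90))
for t in [(250,220)]:pass
print('blue',atz(ft,*T(306,338),190),atz(ft,*T(80,312),190))
E
```

```text
knobtop [496.2  81.9 188.8] s [491.9  78.2 193. ] t [496.2  81.4 193. ]
knobc [496.9  82.3 179.4] s [495.6  82.8 179. ] t [498.4  81.8 179. ]
barN [ 393.1 -132.    90.5] s [ 393.9 -131.8   90. ] t [ 392.7 -131.8   90. ]
barF [ 494.3 -156.6   89.4] s [ 493.1 -156.8   90. ] t [ 494.8 -156.9   90. ]
c1 [ 402.7 -123.     5.5] s [ 400.4 -125.1   10. ] t [ 402.1 -122.5   10. ]
c2 [ 489.1 -142.3    5.9] s [ 485.2 -143.8   10. ] t [ 489.6 -142.4   10. ]
c3 [461.7 123.4   2.9] s [458.6 117.9  10. ] t [459.5 123.3  10. ]
timer [ 408.3 -213.2   61. ] salt [497.1 157.3  90. ]
blue [339.   59.9 190. ] [385.9 202.4 190. ]
```

```bash
cat >> h.py <<'E'
def delta(p,R=None):
    o=get_obs(); d=o["ee_rot"].T@(np.asarray(p,float)-o["tcp_pos"])
    print("tcp",o["tcp_pos"].round(1),"d",(d/250).round(4),"mm",d.round(1))
    if R is not None:
        print("rot",(cv2.Rodrigues(o["ee_rot"].T@R)[0].ravel()/np.pi).round(4))
def Rdown(deg):
    a=np.radians(deg); return np.array([[0,np.sin(a),np.cos(a)],[0,np.cos(a),-np.sin(a)],[-1,0,0.]])
E
python3 -m crank '[-0.32,-0.84,0.62,0,0,0, -0.32,-0.84,0.62,0,0,0, -0.32,-0.84,0.62,0,0,0, -0.32,-0.84,0.62,0,0,0, -0.32,-0.84,0.62,0,0,0, -0.32,-0.84,0.62,0,0,0, -0.32,-0.84,0.62,0,0,0, -0.32,-0.84,0.62,0,0,0]' -1
python3 -c "
from h import *
delta([443.5,-144.3,300],Rdown(13.4))"
```

```text
time_s: 1.77
tcp_pos: [244.7, 339.3, 305.8]
ee_rot: [[0.004, 0.242, 0.97], [0.003, 0.97, -0.242], [-1.0, 0.004, 0.003]]
force: [-0.3, -0.9, 0.2]
opening: 1.002
tcp [244.7 339.3 305.8] d [ 0.0203 -1.6851  1.2389] mm [   5.1 -421.3  309.7]
rot [-0.0032  0.0011 -0.0013]
```

```bash
python3 -m crank '[0,-0.9,0.66,0,0,0, 0,-0.9,0.66,0,0,0, 0,-0.9,0.66,0,0,0, 0,-0.9,0.66,0,0,0, 0,-0.9,0.66,0,0,0, 0,-0.9,0.66,0,0,0, 0,-0.9,0.66,0,0,0, 0,-0.9,0.66,0,0,0]' 0.4
python3 -c "
from h import *
delta([443.5,-144.3,300],Rdown(13.4))"
```

```text
time_s: 2.43
tcp_pos: [352.0, 77.0, 304.7]
ee_rot: [[0.004, 0.249, 0.969], [0.002, 0.969, -0.249], [-1.0, 0.003, 0.003]]
force: [0.4, 0.3, -1.7]
opening: 0.435
tcp [352.   77.  304.7] d [ 0.019  -0.7665  0.5749] mm [   4.7 -191.6  143.7]
rot [-0.0056  0.0011 -0.0008]
```

```bash
python3 -m crank '[0.02,-0.767,0.575,-0.005,0,0, 0.02,-0.767,0.575,-0.005,0,0, 0.02,-0.767,0.575,-0.005,0,0, 0.02,-0.767,0.575,-0.005,0,0, 0.02,-0.767,0.575,-0.005,0,0, 0.02,-0.767,0.575,-0.005,0,0, 0.02,-0.767,0.575,-0.005,0,0, 0.02,-0.767,0.575,-0.005,0,0]' 0.45
python3 - <<'E'
from h import *
o=get_obs();f=grab_frame("wrist")
delta([443.5,-144.3,200],Rdown(13.4))
T=wristT(f,o);print(f["mtx"],f["hand_eye"])
img=f["img"][:,:,::-1].copy()
for p in [(393.1,-132,90),(494.3,-156.6,90),(443.5,-144.3,90),(470,-34.5,90)]:
    q=proj(f,p,T);print(q);cv2.circle(img,tuple(int(x) for x in q.round()),2,(0,0,255),-1)
cv2.imwrite("pics/w1.png",img)
E
```

```text
time_s: 3.1
tcp_pos: [444.1, -144.6, 298.2]
ee_rot: [[0.001, 0.235, 0.972], [0.003, 0.972, -0.235], [-1.0, 0.004, 0.0]]
force: [0.1, 0.2, -0.3]
opening: 0.277
tcp [ 443.9 -143.6  299.1] d [ 0.3963 -0.0043 -0.0016] mm [99.1 -1.1 -0.4]
rot [-0.0006  0.0006 -0.0011]
[[284.6095486    0.         256.74878365]
 [  0.         284.6095486  191.38291543]
 [  0.           0.           1.        ]] [[ 6.42670094e-06  2.63301970e-01 -9.64713466e-01 -1.61864293e+02]
 [ 9.99999447e-01 -1.01649701e-03 -2.70773632e-04  3.44124584e-01]
 [-1.05192359e-03 -9.64712931e-01 -2.63301831e-01 -7.08587495e+01]
 [ 0.00000000e+00  0.00000000e+00  0.00000000e+00  1.00000000e+00]]
[256.08936203 128.58708981]
[255.99471002 206.46726319]
[256.0046751  168.80567905]
[341.52769795 168.76580864]
```

View pics/w1.png

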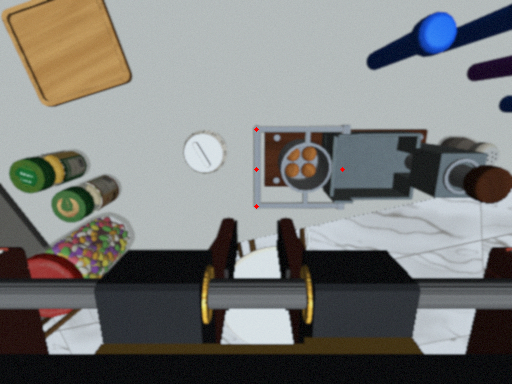

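```bash
python3 - <<'E'
from h import *
o=get_obs();f=grab_frame("wrist");T=wristT(f,o)
i=cv2.resize(f["img"][115:220,225:360],None,fx=5.5,fy=5.5,interpolation=2)[:,:,::-1];cv2.imwrite("pics/w2.png",i)
delta([443.8,-143,75],Rdown(13.4))
E
```

```text
tcp [ 443.7 -143.1  299.7] d [ 0.8988 -0.0025 -0.0026] mm [224.7  -0.6  -0.7]
rot [-0.0002  0.001  -0.001 ]
```

View pics/w2.png

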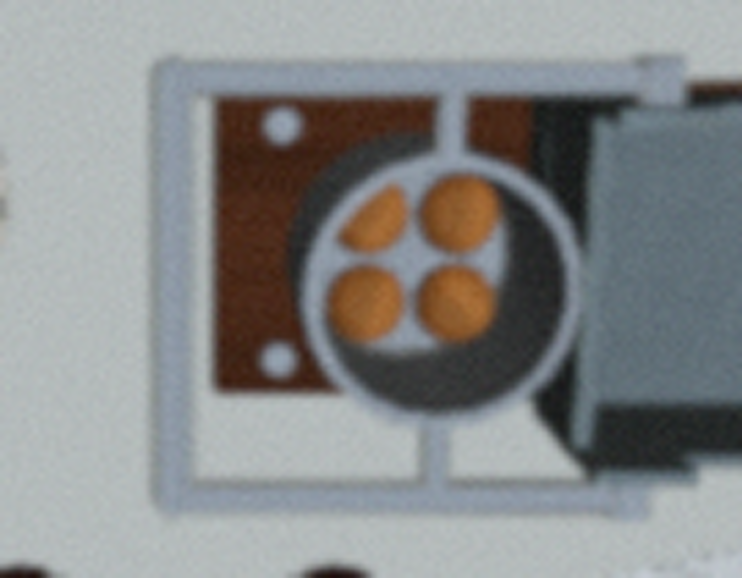

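```bash
python3 -m crank '[0.12,-0.005,0,0,0,0, 0.28,-0.005,0,0,0,0, 0.44,-0.005,0,0,0,0, 0.6,-0.005,0,0,0,0, 0.7,-0.005,0,0,0,0, 0.76,-0.005,0,0,0,0, 0.76,-0.005,0,0,0,0]'
python3 - <<'E'
from h import *
o=get_obs();f=grab_frame("wrist");T=wristT(f,o)
img=f["img"][:,:,::-1].copy()
for p in [(393.1,-132,90),(494.3,-156.6,90),(443.5,-144.3,90)]:
    q=proj(f,p,T);print(q);cv2.circle(img,tuple(int(x) for x in q.round()),2,(0,0,255),-1)
cv2.imwrite("pics/w3.png",img)
delta([443.6,-144,75],Rdown(13.4))
E
```

```text
time_s: 3.78
tcp_pos: [442.4, -141.2, 106.0]
ee_rot: [[-0.001, 0.23, 0.973], [0.005, 0.973, -0.23], [-1.0, 0.005, -0.003]]
force: [0.1, 0.0, -0.3]
opening: 0.271
[252.20462814 148.42072463]
[251.73215163 294.17521639]
[251.88193377 226.21619707]
tcp [ 443.4 -141.8  108.6] d [ 0.1346 -0.0087  0.0026] mm [33.6 -2.2  0.7]
rot [ 0.0005  0.0003 -0.0013]
```

View pics/w3.png

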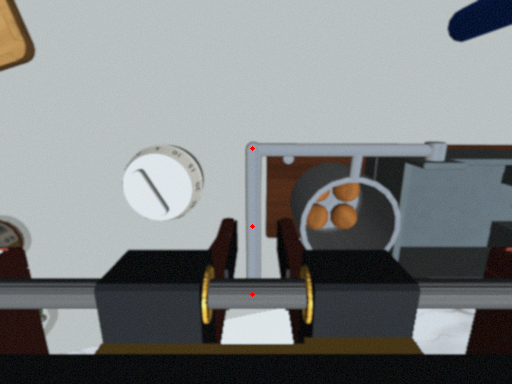

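```bash
python3 -m crank '[0.05,-0.007,0,0,0,0, 0.1,-0.007,0,0,0,0, 0.13,-0.007,0,0,0,0, 0.13,-0.007,0,0,0,0]'
python3 - <<'E'
from h import *
o=get_obs();f=grab_frame("wrist")
print(o["force"],o["tcp_pos"])
cv2.imwrite("pics/w4.png",f["img"][:,:,::-1])
E
```

```text
time_s: 4.17
tcp_pos: [442.3, -142.9, 74.3]
ee_rot: [[-0.001, 0.23, 0.973], [0.005, 0.973, -0.23], [-1.0, 0.004, -0.002]]
force: [-1.3, -0.2, 0.4]
opening: 0.275
[-1.29390889 -0.17948544  0.38688613] [ 442.28061218 -142.94126006   74.28951956]
```

View pics/w4.png

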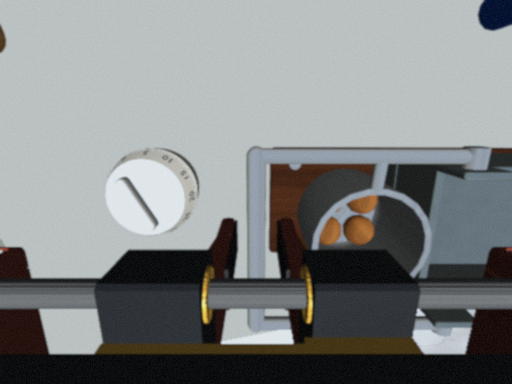

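Bar (col ~257) is centred between the fingers. Close.

```bash
python3 -m crank '[0,0,0,0,0,0,0,0,0,0,0,0,0,0,0,0,0,0,0,0,0,0,0,0]' 1
python3 - <<'E'
from h import *
for _ in range(3):
    o=get_obs();print(o["force"].round(1),o["tcp_pos"].round(1),o["opening"]); grab_frame("wrist")
R=o["ee_rot"]
E
```

```text
time_s: 4.55
tcp_pos: [442.8, -143.6, 75.8]
ee_rot: [[0.001, 0.231, 0.973], [0.003, 0.973, -0.231], [-1.0, 0.004, 0.0]]
force: [-0.1, -1.4, -0.2]
opening: 0.102
[-0.1 -1.4 -0.2] [ 442.8 -143.6   75.8] 0.10235951661462028
[-0.2 -1.6 -0.4] [ 442.8 -143.6   75.8] 0.10143872095214869
[-0.4 -1.8  0.8] [ 442.8 -143.6   75.8] 0.10437914853910457
```

```bash
python3 -m crank '[-0.045,0.002,0,0,0,0, -0.09,0.009,0,0,0,0, -0.134,0.02,0,0,0,0, -0.176,0.036,0,0,0,0, -0.217,0.055,0,0,0,0, -0.255,0.079,0,0,0,0, -0.291,0.106,0,0,0,0, -0.324,0.137,0,0,0,0]'
cat >> h.py <<'E'
H=np.array([469.1,-33.7,90.]); PY=np.array([.233,.9725,0]); OFF=14.2
def arc(ths,show=True):
    o=get_obs(); b=o["tcp_pos"]-OFF*o["ee_rot"][:,0]
    r=b-H; a=-r@PY; z=r[2]; print("force",o["force"].round(1),"mom",o["moment"].round(2),"open",o["opening"].round(3),"theta",np.arctan2(z,a).round(3),"rad",np.hypot(a,z).round(1),"lat",(r@np.array([.9725,-.233,0])).round(1),"t",o["time_s"])
    x,y=o["ee_rot"][:,0],0
    for t in ths:
        p=H+PY*(-np.cos(t)*113)+np.array([0,0,113*np.sin(t)])-OFF*np.array([0,0,1])
        print(round(t,2),(o["ee_rot"].T@(p-o["tcp_pos"])/250).round(3), "rot",(cv2.Rodrigues(o["ee_rot"].T@Rdown(13.5))[0].ravel()/np.pi).round(4))
E
python3 -c "
from h import *
arc(np.arange(.9,1.65,.1))"
```

```text
time_s: 5.37
tcp_pos: [450.5, -111.6, 159.0]
ee_rot: [[0.001, 0.232, 0.973], [-0.0, 0.973, -0.232], [-1.0, 0.0, 0.001]]
force: [-1.1, -8.0, -0.7]
opening: 0.1Traceback (most recent call last):
  File "<string>", line 3, in <module>
    arc(np.arange(.9,1.65,.1))
    ~~~^^^^^^^^^^^^^^^^^^^^^^^
  File "h.py", line 29, in arc
    r=b-H; a=-r@PY; z=r[2]; print("force",o["force"].round(1),"mom",o["moment"].round(2),"open",o["opening"].round(3),"theta",np.arctan2(z,a).round(3),"rad",np.hypot(a,z).round(1),"lat",(r@np.array([.9725,-.233,0])).round(1),"t",o["time_s"])
                                                                                                ^^^^^^^^^^^^^^^^^^
AttributeError: 'float' object has no attribute 'round'
```

```bash
sed -i 's/o\["opening"\].round(3)/round(o["opening"],3)/' h.py; python3 -c "
from h import *
arc(np.arange(.9,1.65,.1))"
```

```text
force [-1.1 -8.  -0.7] mom [-1.61  0.19 -0.03] open 0.1 theta 0.804 rad 115.5 lat 0.0 t 5.3667
0.9 [-0.021  0.039 -0.   ] rot [ 0.0005  0.0005 -0.    ]
1.0 [-0.048  0.076  0.   ] rot [ 0.0005  0.0005 -0.    ]
1.1 [-0.07   0.115  0.   ] rot [ 0.0005  0.0005 -0.    ]
1.2 [-0.088  0.157  0.   ] rot [ 0.0005  0.0005 -0.    ]
1.3 [-0.103  0.2    0.   ] rot [ 0.0005  0.0005 -0.    ]
1.4 [-0.113  0.244  0.   ] rot [ 0.0005  0.0005 -0.    ]
1.5 [-0.118  0.288  0.   ] rot [ 0.0005  0.0005 -0.    ]
1.6 [-0.119  0.334  0.   ] rot [ 0.0005  0.0005 -0.    ]
```

```bash
sed -i 's/np.cos(t)\*113/np.cos(t)*RR/;s/113\*np.sin(t)/RR*np.sin(t)/;s/^OFF/RR=115;OFF/;s/; OFF=14.2/; OFF=14.2; RR=115/' h.py; python3 -c "
from h import *
arc(np.arange(.9,1.65,.1))"
```

```text
force [-1.1 -8.  -0.7] mom [-1.61  0.19 -0.03] open 0.1 theta 0.804 rad 115.5 lat 0.0 t 5.3667
0.9 [-0.028  0.034 -0.   ] rot [ 0.0005  0.0005 -0.    ]
1.0 [-0.054  0.072  0.   ] rot [ 0.0005  0.0005 -0.    ]
1.1 [-0.077  0.112  0.   ] rot [ 0.0005  0.0005 -0.    ]
1.2 [-0.096  0.154  0.   ] rot [ 0.0005  0.0005 -0.    ]
1.3 [-0.11   0.197  0.   ] rot [ 0.0005  0.0005 -0.    ]
1.4 [-0.12   0.242  0.   ] rot [ 0.0005  0.0005 -0.    ]
1.5 [-0.126  0.288  0.   ] rot [ 0.0005  0.0005 -0.    ]
1.6 [-0.127  0.334  0.   ] rot [ 0.0005  0.0005 -0.    ]
```

```bash
python3 -m crank '[-0.028,0.034,0,0,0,0, -0.053,0.072,0,0,0,0, -0.075,0.112,0,0,0,0, -0.094,0.154,0,0,0,0, -0.108,0.197,0,0,0,0, -0.118,0.242,0,0,0,0, -0.123,0.288,0,0,0,0, -0.124,0.334,0,0,0,0]'
python3 -c "
from h import *
arc(np.arange(1.6,2.35,.1))
f=grab_frame('wrist');cv2.imwrite('pics/w5.png',f['img'][:,:,::-1])"
```

```text
time_s: 6.03
tcp_pos: [470.5, -30.2, 193.4]
ee_rot: [[0.006, 0.233, 0.973], [-0.002, 0.973, -0.233], [-1.0, -0.001, 0.006]]
force: [0.5, -5.4, 5.6]
opening: 0.105
force [ 0.5 -5.4  5.6] mom [-1.13 -0.14 -0.01] open 0.105 theta 1.602 rad 117.7 lat 0.5 t 6.0333
1.6 [ 0.011 -0.001 -0.002] rot [0.0003 0.0019 0.0003]
1.7 [ 0.014  0.044 -0.002] rot [0.0003 0.0019 0.0003]
1.8 [ 0.022  0.09  -0.002] rot [0.0003 0.0019 0.0003]
1.9 [ 0.035  0.134 -0.002] rot [0.0003 0.0019 0.0003]
2.0 [ 0.052  0.177 -0.002] rot [0.0003 0.0019 0.0003]
2.1 [ 0.073  0.217 -0.003] rot [0.0003 0.0019 0.0003]
2.2 [ 0.098  0.256 -0.003] rot [0.0003 0.0019 0.0003]
2.3 [ 0.127  0.292 -0.003] rot [0.0003 0.0019 0.0003]
```

View pics/w5.png

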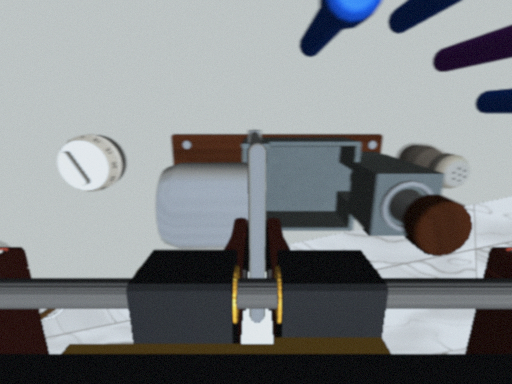

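```bash
sed -i 's/OFF=14.2; RR=115/OFF=10.5; RR=113.5/' h.py; python3 -c "
from h import *
arc([1.7,1.8,1.9,2,2.1,2.2,2.28])"
```

```text
force [2.1 0.1 7.2] mom [-0.25 -0.24 -0.06] open 0.1 theta 1.62 rad 114.0 lat 0.5 t 6.0833
1.7 [ 0.005  0.036 -0.002] rot [ 0.0008  0.002  -0.0003]
1.8 [ 0.013  0.081 -0.002] rot [ 0.0008  0.002  -0.0003]
1.9 [ 0.026  0.124 -0.002] rot [ 0.0008  0.002  -0.0003]
2 [ 0.043  0.166 -0.002] rot [ 0.0008  0.002  -0.0003]
2.1 [ 0.064  0.207 -0.002] rot [ 0.0008  0.002  -0.0003]
2.2 [ 0.089  0.244 -0.002] rot [ 0.0008  0.002  -0.0003]
2.28 [ 0.111  0.273 -0.002] rot [ 0.0008  0.002  -0.0003]
```

```bash
python3 -m crank '[0.004,0.036,0,0,0,0, 0.012,0.081,0,0,0,0, 0.025,0.124,0,0,0,0, 0.042,0.166,0,0,0,0, 0.063,0.207,0,0,0,0, 0.088,0.244,0,0,0,0, 0.111,0.273,0,0,0,0, 0.111,0.273,0,0,0,0]'
python3 -c "
from h import *
arc([2.2,2.3,2.35])
f=grab_frame('wrist');cv2.imwrite('pics/w6.png',f['img'][:,:,::-1])
f=grab_frame('scene');cv2.imwrite('pics/s6.png',cv2.resize(f['img'][130:270,180:350],None,fx=4,fy=4,interpolation=2)[:,:,::-1])"
```

```text
time_s: 6.75
tcp_pos: [487.5, 40.4, 164.7]
ee_rot: [[0.007, 0.229, 0.973], [0.002, 0.973, -0.229], [-1.0, 0.004, 0.006]]
force: [4.9, 2.2, 2.1]
opening: 0.104
force [4.9 2.2 2.1] mom [ 0.33 -0.83  0.  ] open 0.104 theta 2.301 rad 114.4 lat 0.5 t 6.75
2.2 [-0.026 -0.038 -0.002] rot [ 0.0015  0.002  -0.0012]
2.3 [ 0.002 -0.003 -0.002] rot [ 0.0015  0.002  -0.0012]
2.35 [ 0.018  0.014 -0.003] rot [ 0.0015  0.002  -0.0012]
```

View pics/w6.png

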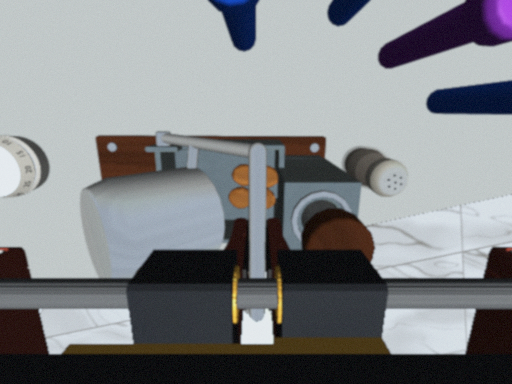

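View pics/s6.png

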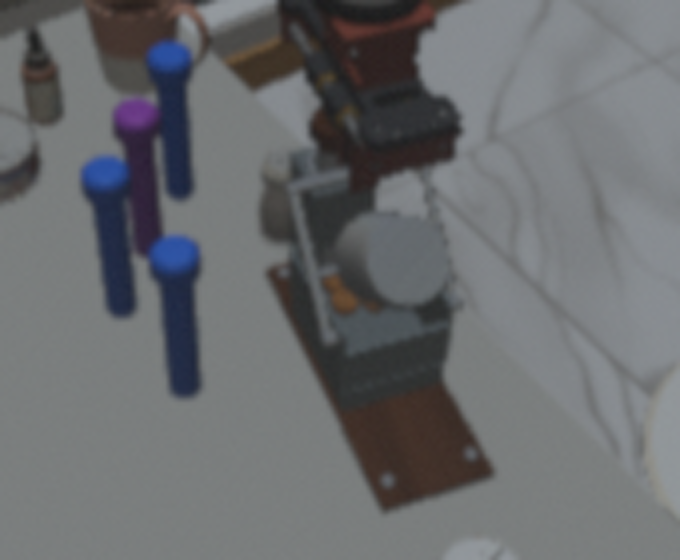

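```bash
python3 -m crank '[0,0,0,0,0,0,0,0,0,0,0,0,0,0,0,0,0,0,0,0,0,0,0,0]'
python3 -c "
from h import *
arc(np.arange(2.2,1.45,-.1))
f=grab_frame('wrist');cv2.imwrite('pics/w7.png',cv2.resize(f['img'][110:260,60:380],None,fx=2.5,fy=2.5,interpolation=2)[:,:,::-1])"
```

```text
time_s: 7.18
tcp_pos: [487.4, 39.8, 165.2]
ee_rot: [[0.007, 0.229, 0.973], [0.003, 0.973, -0.229], [-1.0, 0.004, 0.006]]
force: [3.7, 2.4, 0.6]
opening: 0.103
force [3.7 2.4 0.6] mom [ 0.27 -0.64 -0.01] open 0.103 theta 2.294 rad 114.4 lat 0.6 t 7.1833
2.2 [-0.024 -0.036 -0.003] rot [ 0.0013  0.002  -0.0014]
2.1 [-0.049 -0.073 -0.003] rot [ 0.0013  0.002  -0.0014]
2.0 [-0.07  -0.114 -0.003] rot [ 0.0013  0.002  -0.0014]
1.9 [-0.087 -0.156 -0.003] rot [ 0.0013  0.002  -0.0014]
1.8 [-0.1   -0.199 -0.003] rot [ 0.0013  0.002  -0.0014]
1.7 [-0.108 -0.244 -0.003] rot [ 0.0013  0.002  -0.0014]
1.6 [-0.112 -0.289 -0.003] rot [ 0.0013  0.002  -0.0014]
1.5 [-0.111 -0.334 -0.003] rot [ 0.0013  0.002  -0.0014]
```

View pics/w7.png

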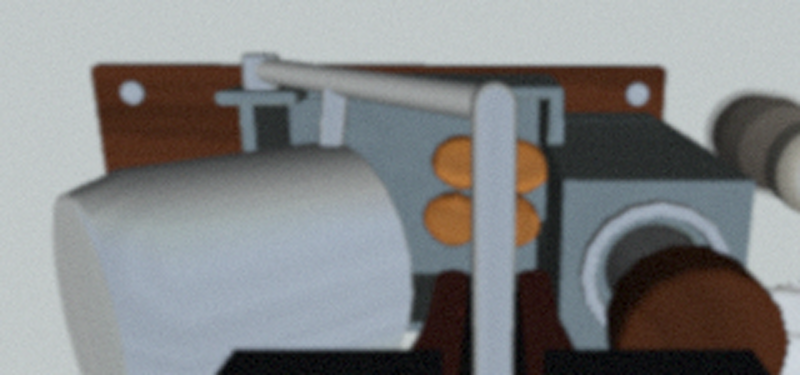

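Four nuts are visible on the hopper floor (zoom px ~(455,160), (525,165), (450,220), (520,222)). Swing back.

```bash
python3 -m crank '[-0.024,-0.036,0,0,0,0, -0.049,-0.073,0,0,0,0, -0.07,-0.114,0,0,0,0, -0.087,-0.156,0,0,0,0, -0.1,-0.199,0,0,0,0, -0.108,-0.244,0,0,0,0, -0.112,-0.289,0,0,0,0, -0.111,-0.334,0,0,0,0]'
python3 -c "
from h import *
arc(np.arange(1.5,.6,-.1))"
```

```text
time_s: 7.9
tcp_pos: [467.7, -41.7, 193.6]
ee_rot: [[0.008, 0.229, 0.973], [0.004, 0.973, -0.229], [-1.0, 0.005, 0.007]]
force: [1.0, 3.0, 4.3]
opening: 0.104
force [1.  3.  4.3] mom [ 0.82 -0.3   0.02] open 0.104 theta 1.499 rad 114.4 lat 0.4 t 7.9
1.5 [ 0.003  0.    -0.002] rot [ 0.0015  0.0021 -0.0017]
1.4 [ 0.009 -0.045 -0.002] rot [ 0.0015  0.0021 -0.0017]
1.3 [ 0.018 -0.089 -0.002] rot [ 0.0015  0.0021 -0.0017]
1.2 [ 0.032 -0.132 -0.003] rot [ 0.0015  0.0021 -0.0017]
1.1 [ 0.051 -0.174 -0.003] rot [ 0.0015  0.0021 -0.0017]
1.0 [ 0.073 -0.213 -0.003] rot [ 0.0015  0.0021 -0.0017]
0.9 [ 0.099 -0.25  -0.004] rot [ 0.0015  0.0021 -0.0017]
0.8 [ 0.129 -0.284 -0.004] rot [ 0.0015  0.0021 -0.0017]
0.7 [ 0.162 -0.316 -0.004] rot [ 0.0015  0.0021 -0.0017]
```

```bash
python3 -m crank '[0.007,-0.045,-0.001,0,0,0, 0.017,-0.089,-0.001,0,0,0, 0.031,-0.132,-0.001,0,0,0, 0.05,-0.174,-0.001,0,0,0, 0.072,-0.213,-0.002,0,0,0, 0.098,-0.25,-0.002,0,0,0, 0.128,-0.284,-0.002,0,0,0, 0.162,-0.316,-0.002,0,0,0]'
python3 -c "
from h import *
arc(np.arange(.7,-.09,-.1))"
```

```text
time_s: 8.57
tcp_pos: [448.5, -119.0, 151.4]
ee_rot: [[0.006, 0.229, 0.973], [0.004, 0.973, -0.229], [-1.0, 0.005, 0.005]]
force: [-1.7, 4.4, 0.7]
opening: 0.107
force [-1.7  4.4  0.7] mom [ 0.92  0.3  -0.02] open 0.107 theta 0.686 rad 113.5 lat -0.2 t 8.5667
0.7 [-0.005  0.004  0.001] rot [ 0.0014  0.0014 -0.0018]
0.6 [ 0.031 -0.024  0.   ] rot [ 0.0014  0.0014 -0.0018]
0.5 [ 0.07  -0.048  0.   ] rot [ 0.0014  0.0014 -0.0018]
0.4 [ 0.11  -0.068 -0.   ] rot [ 0.0014  0.0014 -0.0018]
0.3 [ 0.153 -0.083 -0.   ] rot [ 0.0014  0.0014 -0.0018]
0.2 [ 0.197 -0.095 -0.001] rot [ 0.0014  0.0014 -0.0018]
0.1 [ 0.242 -0.102 -0.001] rot [ 0.0014  0.0014 -0.0018]
0.0 [ 0.287 -0.104 -0.001] rot [ 0.0014  0.0014 -0.0018]
```

```bash
python3 -m crank '[0.03,-0.024,0,0,0,0, 0.07,-0.048,0,0,0,0, 0.11,-0.068,0,0,0,0, 0.153,-0.083,0,0,0,0, 0.197,-0.095,0,0,0,0, 0.242,-0.102,0,0,0,0, 0.287,-0.104,0,0,0,0, 0.287,-0.104,0,0,0,0]'
python3 -c "
from h import *
arc([0.02,0,-.02,-.04])
np.set_printoptions(precision=1,suppress=True)
o=get_obs();f=grab_frame('wrist');cv2.imwrite('pics/w8.png',f['img'][:,:,::-1])
f=grab_frame('scene');cv2.imwrite('pics/s8.png',cv2.resize(f['img'][140:270,180:330],None,fx=4.5,fy=4.5,interpolation=2)[:,:,::-1])"
```

```text
time_s: 9.23
tcp_pos: [442.5, -143.5, 76.4]
ee_rot: [[0.004, 0.229, 0.973], [0.006, 0.973, -0.229], [-1.0, 0.007, 0.003]]
force: [2.4, 3.7, -2.3]
opening: 0.103
force [ 2.4  3.7 -2.3] mom [ 0.81 -0.34 -0.01] open 0.103 theta -0.027 rad 113.1 lat -0.3 t 9.2333
0.02 [-0.022 -0.002  0.001] rot [ 0.0015  0.0008 -0.0021]
0 [-0.012 -0.002  0.001] rot [ 0.0015  0.0008 -0.0021]
-0.02 [-0.003 -0.002  0.001] rot [ 0.0015  0.0008 -0.0021]
-0.04 [ 0.006 -0.002  0.001] rot [ 0.0015  0.0008 -0.0021]
```

View pics/w8.png

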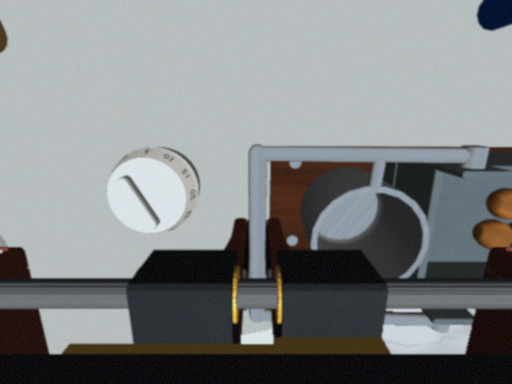

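View pics/s8.png

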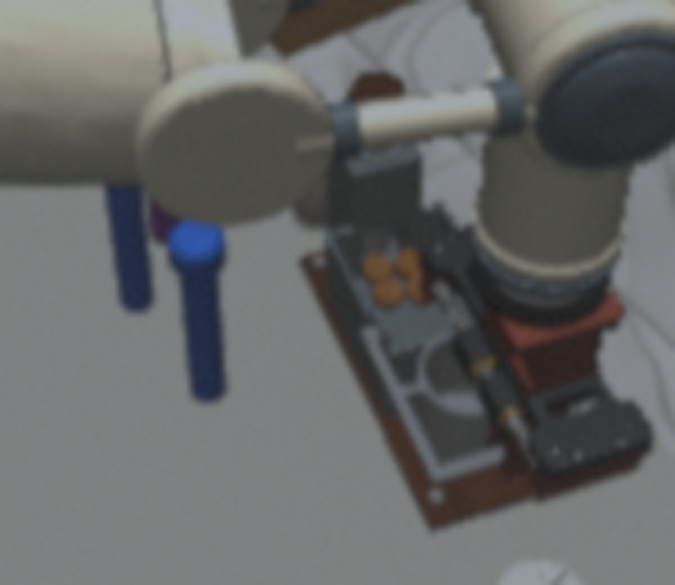

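```bash
python3 -m crank '[0,0,0,0,0,0,0,0,0,0,0,0,0,0,0,0,0,0,0,0,0,0,0,0]' 0.45
python3 -m crank '[-0.06,0,0,0,0,0, -0.16,0,0,0,0,0, -0.3,0,0,0,0,0, -0.45,0,0,0,0,0, -0.6,0,0,0,0,0, -0.75,0,0,0,0,0, -0.88,0,0,0,0,0, -0.88,0,0,0,0,0]'
python3 - <<'E'
from h import *
delta([480,30,290],Rdown(13.5))
o=get_obs();f=grab_frame('wrist');T=wristT(f,o)
img=f['img'][:,:,::-1].copy()
for p in [(393.1,-132,90),(494.3,-156.6,90)]:
    q=proj(f,p,T);cv2.circle(img,tuple(int(x) for x in q.round()),1,(0,0,255),-1)
cv2.imwrite('pics/w9.png',img)
f=grab_frame('top');cv2.imwrite("pics/t9.png",cv2.resize(f["img"][150:220,190:340],None,fx=5,fy=5,interpolation=2)[:,:,::-1])
E
```

```text
time_s: 9.67
tcp_pos: [442.9, -144.2, 78.9]
ee_rot: [[0.005, 0.229, 0.973], [0.004, 0.973, -0.229], [-1.0, 0.005, 0.004]]
force: [-0.4, -0.3, -0.3]
opening: 0.272
time_s: 10.33
tcp_pos: [442.9, -145.9, 307.4]
ee_rot: [[0.017, 0.229, 0.973], [-0.001, 0.973, -0.229], [-1.0, 0.002, 0.017]]
force: [-0.7, 0.5, 0.8]
opening: 0.275
tcp [ 442.9 -145.9  307.4] d [ 0.0709  0.7187 -0.0181] mm [ 17.7 179.7  -4.5]
rot [ 0.0013  0.0053 -0.0008]
```

View pics/w9.png

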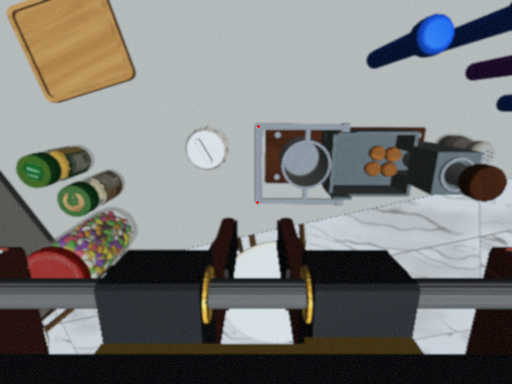

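View pics/t9.png

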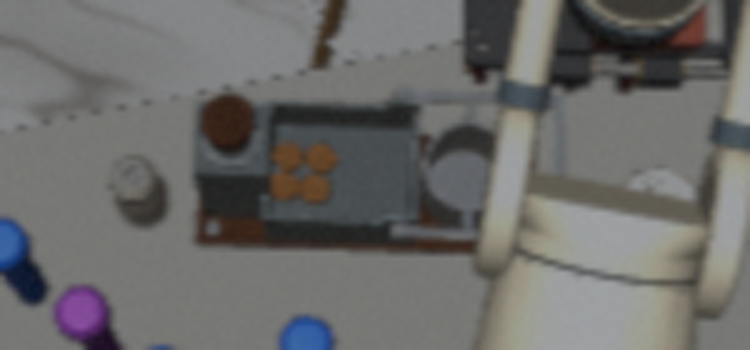

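```bash
python3 -c "
from h import *
delta([497,82,270],Rdown(13.5))"
python3 -m crank '[0.02,0.12,0,0,0.005,0, 0.05,0.28,0,0,0.005,0, 0.1,0.44,-0.003,0,0.005,0, 0.14,0.6,-0.004,0,0.005,0, 0.15,0.76,-0.004,0,0.005,0, 0.15,0.9,-0.004,0,0.005,0, 0.15,0.935,-0.004,0,0.005,0, 0.15,0.935,-0.004,0,0.005,0]' -0.7
python3 - <<'E'
from h import *
delta([497,82,270],Rdown(13.5))
o=get_obs();f=grab_frame('wrist');T=wristT(f,o)
img=f['img'][:,:,::-1].copy()
for p in [(497,82,193),(497,82,179),(497,82,144)]:
    q=proj(f,p,T);print(q);cv2.circle(img,tuple(int(x) for x in q.round()),1,(0,0,255),-1)
cv2.imwrite('pics/w10.png',img)
f=grab_frame('scene');cv2.imwrite('pics/s10.png',cv2.resize(f['img'][140:270,180:330],None,fx=4.5,fy=4.5,interpolation=2)[:,:,::-1])
E
```

```text
tcp [ 442.3 -145.6  300.9] d [0.1272 0.9357 0.0034] mm [ 31.8 233.9   0.8]
rot [ 0.0014  0.0026 -0.0012]
time_s: 11.1
tcp_pos: [494.8, 84.2, 261.9]
ee_rot: [[-0.01, 0.226, 0.974], [0.005, 0.974, -0.226], [-1.0, 0.003, -0.011]]
force: [-0.1, 0.3, -0.1]
opening: 0.832
tcp [494.8  84.2 261.9] d [-0.0324 -0.0066  0.0101] mm [-8.1 -1.7  2.5]
rot [ 0.0026 -0.0035 -0.0009]
[254.07649775 204.12284759]
[254.17470356 199.50999762]
[254.38002395 189.86584114]
```

View pics/w10.png

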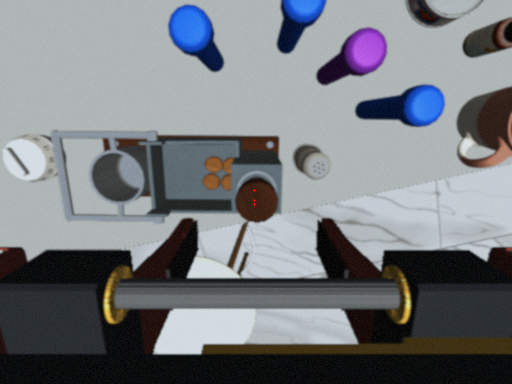

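View pics/s10.png

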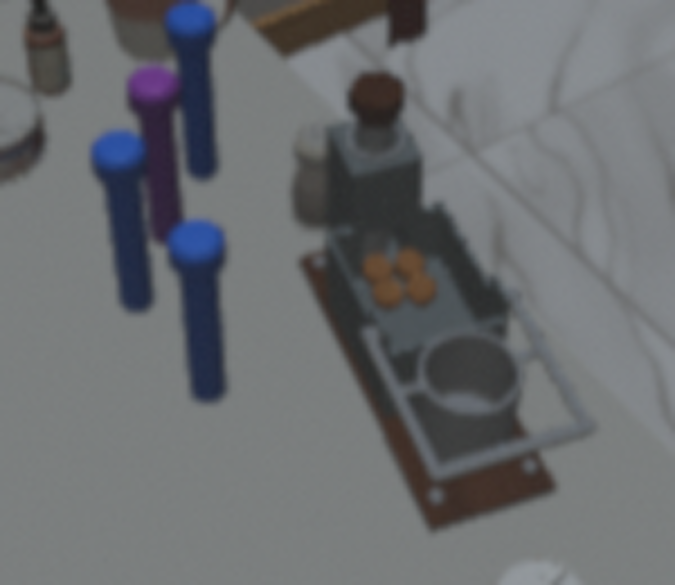

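```bash
python3 -c "
from h import *
delta([497.4,84.4,215],Rdown(13.5))"
python3 -m crank '[0.08,0,0.009,0,-0.003,0, 0.16,0,0.009,0,-0.003,0, 0.19,0,0.009,0,-0.003,0, 0.19,0,0.009,0,-0.003,0, 0.19,0,0.009,0,-0.003,0]' -0.5
python3 - <<'E'
from h import *
delta([497.4,84.4,163],Rdown(13.5))
o=get_obs();f=grab_frame('wrist');T=wristT(f,o)
img=f['img'].copy()
hsv=cv2.cvtColor(img,cv2.COLOR_RGB2HSV)
r=cut_out(f,"plunger_knob")
for q in r:
    ys,xs=np.nonzero(q["region"]);print(q["confidence"],q["rect"],xs.mean(),ys.mean())
img=img[:,:,::-1].copy()
for p in [(497.4,84.4,193),(497.4,84.4,179)]:
    q=proj(f,p,T);print(q);cv2.circle(img,tuple(int(x) for x in q.round()),1,(0,0,255),-1)
cv2.imwrite('pics/w11.png',img)
E
```

```text
tcp [494.9  81.7 263.1] d [0.1923 0.0125 0.0091] mm [48.1  3.1  2.3]
rot [ 0.0015 -0.0029 -0.0008]
time_s: 11.62
tcp_pos: [496.5, 80.2, 215.8]
ee_rot: [[0.0, 0.231, 0.973], [0.002, 0.973, -0.231], [-1.0, 0.002, -0.0]]
force: [-0.3, 0.2, 0.8]
opening: 0.746
tcp [496.5  80.2 215.8] d [ 0.2112  0.0168 -0.0003] mm [52.8  4.2 -0.1]
rot [ 0.0009 -0.     -0.0007]
0.97 [284.1, 0.0, 321.7, 36.5] 298.30907278165506 16.741774675972085
0.92 [372.5, 70.6, 488.8, 125.5] 439.48327420172325 98.84946781550937
0.83 [325.8, 0.0, 420.3, 73.0] 380.32089552238807 37.796108742004265
0.68 [234.2, 181.3, 289.4, 243.8] 261.26706741090595 213.27007299270073
[262.33320953 219.813664  ]
[261.9346305  212.99957228]
```

View pics/w11.png

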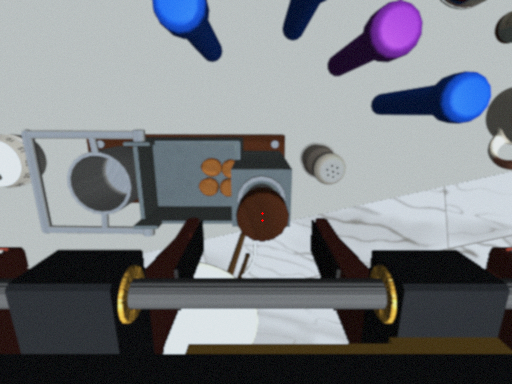

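```bash
python3 -m crank '[0.04,0.014,0,0,0,0, 0.1,0.014,0,0,0,0, 0.16,0.014,0,0,0,0, 0.205,0.014,0,0,0,0, 0.205,0.014,0,0,0,0,0.205,0.014,0,0,0,0]' -0.2
python3 - <<'E'
from h import *
delta([497.4,84.4,163],Rdown(13.5))
o=get_obs();f=grab_frame('wrist');T=wristT(f,o);print(o["force"])
img=f['img'][:,:,::-1].copy()
for p in [(497.4,84.4,193),(497.4,84.4,179)]:
    q=proj(f,p,T);print(q);cv2.circle(img,tuple(int(x) for x in q.round()),1,(0,0,255),-1)
cv2.imwrite('pics/w12.png',cv2.resize(img[170:320,150:360],None,fx=3.8,fy=3.8,interpolation=2))
E
```

```text
time_s: 12.22
tcp_pos: [497.8, 84.3, 165.5]
ee_rot: [[0.002, 0.23, 0.973], [0.002, 0.973, -0.23], [-1.0, 0.003, 0.001]]
force: [-0.1, 0.6, -0.5]
opening: 0.602
tcp [497.8  84.3 165.5] d [ 0.0099 -0.0001 -0.0016] mm [ 2.5 -0.  -0.4]
rot [ 0.0012  0.0004 -0.0009]
[-0.14210519  0.5670207  -0.53554208]
[256.07515275 254.09555877]
[256.06512229 242.33742013]
```

View pics/w12.png

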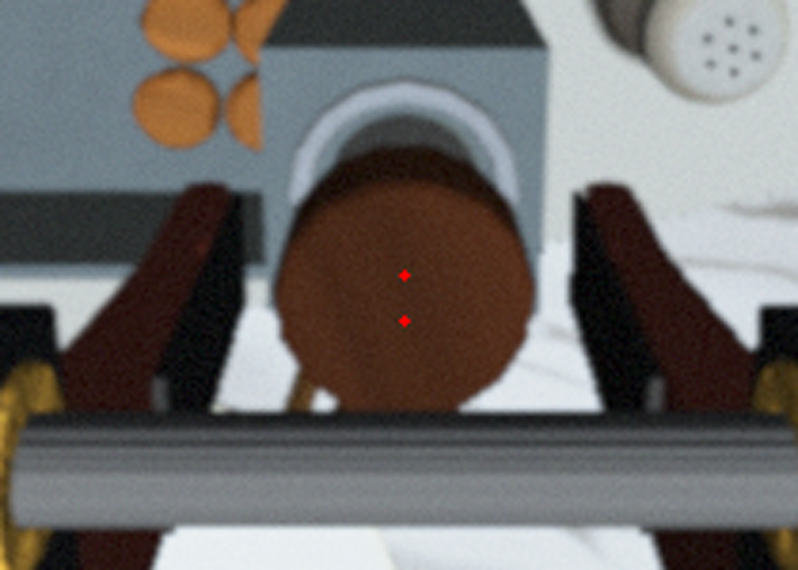

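```bash
python3 -m crank '[0.01,-0.001,-0.008,0,0,0,0.01,-0.001,-0.008,0,0,0,0.01,-0.001,-0.008,0,0,0]' 0.05
python3 -m crank '[0,0,0,0,0,0,0,0,0,0,0,0,0,0,0,0,0,0]' 0.12
python3 - <<'E'
from h import *
o=get_obs();print(o["tcp_pos"],o["force"],o["moment"])
f=grab_frame('wrist');img=f['img'][:,:,::-1].copy()
cv2.imwrite('pics/w13.png',cv2.resize(img[170:320,150:360],None,fx=3.8,fy=3.8,interpolation=2))
E
```

```text
time_s: 12.52
tcp_pos: [496.4, 84.6, 164.6]
ee_rot: [[0.005, 0.23, 0.973], [0.003, 0.973, -0.23], [-1.0, 0.004, 0.004]]
force: [-0.0, -0.0, 0.4]
opening: 0.474
time_s: 12.77
tcp_pos: [496.5, 84.6, 164.9]
ee_rot: [[0.005, 0.23, 0.973], [0.003, 0.973, -0.23], [-1.0, 0.004, 0.004]]
force: [1.0, -0.6, -0.5]
opening: 0.439
[496.50439643  84.583139   164.92309366] [ 1.03497324 -0.61653576 -0.50085282] [0.00387846 0.01985634 0.0442707 ]
```

View pics/w13.png

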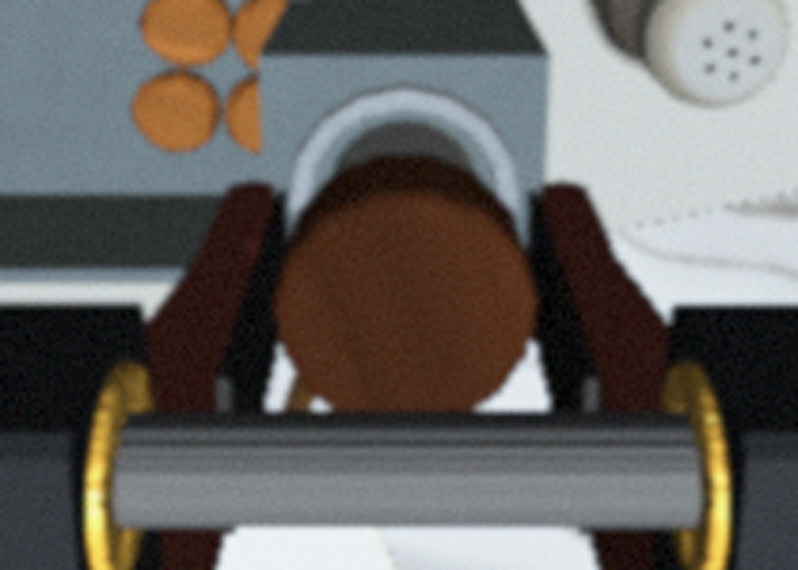

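```bash
python3 -m crank '[0,0,0,0,0,0,0,0,0,0,0,0,0,0,0,0,0,0,0,0,0,0,0,0]' 1
python3 - <<'E'
from h import *
for _ in range(3):
    o=get_obs();print(o["tcp_pos"].round(2),(o["ee_rot"].T@o["force"]).round(2),(o["ee_rot"].T@o["moment"]).round(2),o["opening"])
    f=grab_frame('wrist')
E
```

```text
time_s: 13.15
tcp_pos: [496.4, 84.5, 164.8]
ee_rot: [[0.005, 0.23, 0.973], [0.002, 0.973, -0.23], [-1.0, 0.003, 0.004]]
force: [0.2, 0.6, -0.5]
opening: 0.422
[496.45  84.51 164.78] [0.52 0.58 0.05] [-0.01 -0.02 -0.19] 0.422327165201888
[496.44  84.52 164.76] [-0.88  0.06  0.2 ] [-0.04  0.05 -0.14] 0.42227487092050303
[496.46  84.51 164.81] [ 0.49 -0.33  0.44] [ 0.02 -0.01 -0.18] 0.42239639155807696
```

```bash
python3 -m crank '[-0.015,0,0,0,0,0,-0.03,0,0,0,0,0,-0.045,0,0,0,0,0,-0.06,0,0,0,0,0,-0.06,0,0,0,0,0]'
python3 - <<'E'
from h import *
o=get_obs();print(o["tcp_pos"].round(2),(o["ee_rot"].T@o["force"]).round(2),(o["ee_rot"].T@o["moment"]).round(2),o["opening"])
delta([496.45,84.5,209.8],Rdown(13.5))
E
```

```text
time_s: 13.72
tcp_pos: [496.7, 84.6, 180.9]
ee_rot: [[0.006, 0.23, 0.973], [0.003, 0.973, -0.23], [-1.0, 0.004, 0.005]]
force: [-0.0, 0.2, -2.8]
opening: 0.424
[496.72  84.59 180.86] [ 2.76  0.15 -0.1 ] [-0.01  0.02 -0.05] 0.4244472443557794
tcp [496.7  84.6 180.9] d [-1.158e-01 -1.000e-04 -3.000e-04] mm [-28.9  -0.   -0.1]
rot [ 0.0012  0.0017 -0.0013]
```

Holding 2.8 N of weight, no lateral load. Continue to 45 mm.

```bash
python3 -m crank '[-0.02,0,0,0,0,0,-0.04,0,0,0,0,0,-0.06,0,0,0,0,0,-0.08,0,0,0,0,0,-0.1,0,0,0,0,0,-0.115,0,0,0,0,0,-0.115,0,0,0,0,0,-0.115,0,0,0,0,0]'
python3 - <<'E'
from h import *
o=get_obs();print(o["tcp_pos"].round(2),(o["ee_rot"].T@o["force"]).round(2),(o["ee_rot"].T@o["moment"]).round(2),o["opening"])
delta([496.45,84.5,209.8],Rdown(13.5))
f=grab_frame('wrist');cv2.imwrite('pics/w14.png',f['img'][:,:,::-1])
f=grab_frame('scene');cv2.imwrite('pics/s14.png',cv2.resize(f['img'][140:270,180:330],None,fx=4.5,fy=4.5,interpolation=2)[:,:,::-1])
E
```

```text
time_s: 14.38
tcp_pos: [496.7, 84.5, 209.9]
ee_rot: [[0.007, 0.23, 0.973], [0.003, 0.973, -0.23], [-1.0, 0.004, 0.006]]
force: [0.9, 0.2, -2.5]
opening: 0.42
[496.68  84.48 209.9 ] [2.52 0.36 0.8 ] [ 0.   -0.    0.04] 0.4196737028299335
tcp [496.7  84.5 209.9] d [ 0.0004 -0.0001 -0.0009] mm [ 0.1 -0.  -0.2]
rot [ 0.0012  0.0019 -0.0013]
```

View pics/w14.png

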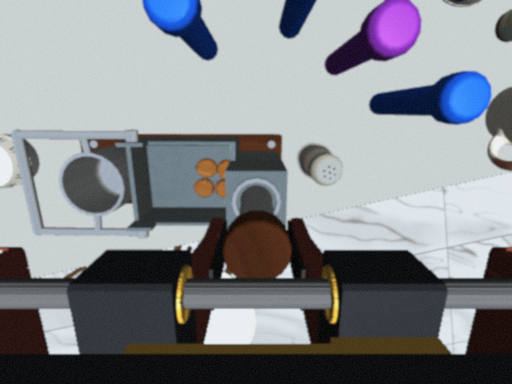

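View pics/s14.png

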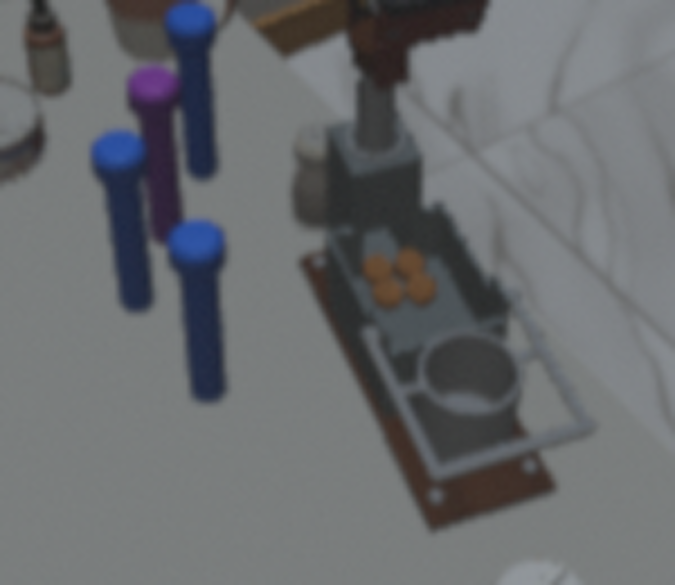

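```bash
python3 -c "
from workcell import *
print(sign_off())"
```

```text
the job is handed in; nothing more can be done
None
```

The press is loaded and the job is handed in at about 14.5 s, with the arm still holding the plunger up.

- **Tipping:** I gripped the cup bar and swung the cup to about 2.3 rad. All four nuts dropped into the hopper, and the wrist, top and scene pictures show them there.
- **Cup upright:** I swung the empty cup back and released it. In the scene picture the bar is within about half a pixel of where it started. The arm pose puts the cup at about -0.03 rad, but that figure is only approximate because the bar slid a few millimetres in the fingers during the swing.
- **Plunger:** I gripped the brown knob and raised it straight up 45.1 mm by the measured tool height. At the end the arm carried about 2.5 N of plunger weight, with less than 1 N sideways and almost no moment. In the last scene picture the feed mouth is open and the rod is still in its collar.
- **Other things:** in the pictures, the timer, the salt shaker and the blue and purple look-alikes are where they were. I saw nothing touch them.

The camera calibration disagreed with the wrist view by 2 to 3 mm at the knob, so I centred the knob between the fingers by eye in the wrist picture. No check failed.

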